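# Build an insulator stack on a fixture stud

### The arm

A 7-joint arm with a two-finger parallel gripper is mounted at the origin on a cart in front of the work surface, level with it; the furniture and walls round the work are solid. World frame = base frame: x ahead of the robot, y to its left, z up, the work surface at z = 0. Lengths are in m, angles in rad, forces in N, time in s.
With the tool pointing down it reaches from about 0.35 to 0.9 m from the base axis. Payload 19.9 kg.
Tool frame: the origin (TCP) lies at the centre of the arm's flange, where the gripper is bolted on; the fingertips stand 199 mm ahead of it and the grasp point (between the pads) lies 180 mm ahead of it; z points along the fingers, y is the line along which they close (so a half turn about z gives the same grasp; the last joint's range is limited). The gripper opens to 94 mm and grips with 3 to 60 N. Pads are 16 mm wide; open, the fingers measure 119 mm over their backs; the gripper's body (75 mm by 177 mm) begins 78 mm behind the grasp point.
Start: joints at [-1.234, 0.417, -0.01, 1.614, 0.005, 1.111, -0.053], TCP at [0.231, 0.581, 0.405] pointing down, gripper open.
Joint ranges: [-2.81, 2.81], [-0.39, 2.02], [-1.27, 1.25], [0.06, 2.57], [-1.19, 4.33], [0.19, 2], [-2.82, 2.82]. Speed limits (rad/s): [1.89, 1.89, 2.39, 2.39, 3.01, 3.01, 3.01].

### API

Orientations are given as a 3x3 rotation matrix whose columns are the frame's x, y, z axes.
In Python, from bench import bot gives the robot as it stands.
- The arm moves only by the tool drive_tool, never from a script. Its arguments are lists of equal length, an entry for each row: "slide": the shift along the tool's x, y, z in units of 25 mm (1.0 is 25 mm), a list of three; "turn": the turn, a rotation vector about the tool's x, y, z in units of 5 degrees (1.0 is 5 degrees), a list of three; "grip": the gripper's target within -1 to 1 (shut at 1, half-way at 0, fully open at -1). In form: {"slide": [[tx, ty, tz], ...], "turn": [[wx, wy, wz], ...], "grip": [grip, ...]}. A call has exactly 5 rows; each row is the pose to reach, as a shift and turn from the pose commanded when the call began, along the tool's axes at that moment; what a row does not reach only later rows make up. A row lasts 1/10 s, in which the tool goes at most 50 mm and 8.59 degrees, less where a joint would pass 70% of its speed; a pose out of reach is approached as far as the arm can. A call with a gripper value outside its range is refused whole. The fingers move at their own pace and stop on an object; the grip force is fixed at half the most. Time passes only in rows, so rows that repeat a pose let the fingers close, or fill a call up. It gives the time, the measured TCP pose, the force, the opening and the grip force at its end, in the units of the state.
- bot.get_obs(): the state, without advancing time (a new reading comes with each control period).
- bot.get_image(name): name is "side" or "top"; returns a dict with "frame" (384x512x3 uint8, blue, green, red), "camera_matrix" (3x3 intrinsics, pixels), "dist_coeffs" ([k1, k2, p1, p2, k3] as OpenCV has them; the pictures are not rectified), "T" (4x4, takes a point from camera to world coordinates). Camera axes: x right, y up, looking along -z (the intrinsics and any distortion apply to the point x, -y, -z); pixel columns grow to the right and rows downward; lengths in m; the calibration is good to about 2 mm. A picture is of the moment at which its call begins. There is no depth.
- bot.close_job(): hands the job in; it is judged then, once.
The state is a dict: "t": time; "joint_pos": joint angles; "qvel": joint speeds; "effort": joint torques, N m; "position": TCP position; "orientation": TCP orientation; "force": force on the tool from outside, world axes, zero at the start; "wrist_torque": the same for the moment, N m; "opening": opening from 0.0 (shut) to 1.0 (fully open); "finger_force": force on a finger pad.
Only numpy, scipy, OpenCV 4.12 (cv2) and the standard library are available. Lean on these libraries where they do the work, as an engineer would, in place of code of your own. Each camera call takes 0.05 s, during which the arm holds its last target. There are 200 camera calls.

### The job

Thread the three loose parts over the upright stud of the blue fixture in this order: aluminium spacer tube, white ceramic washer, brass bushing flange down. Push the bushing straight down on to the washer and keep pushing, so that the stack rides down on its sliding sleeve until it stops hard on the collar, and bed it there with a firm push of about 15 N on the washer, over and above the bushing's drag on the stud; the brittle washer must never take more than 30 N and the bushing must not be rammed on the stud. Let go with the stack standing without gaps, and leave the tape roll, solder spool, jar and meter where they are.

Things in the scene. Friction and masses are not known exactly. Their poses are not given: they have to be found in the camera images.
- fixture: blue square base plate 90 x 90 x 14 mm, fixed to the bench, with an upright 12 mm steel stud at its middle. Origin: centre of the underside, on the stud's axis; z up. Round the stud's foot is a dark steel collar, 28 mm diameter, the hard stop of the stack. Its top is 19.5 to 33.5 mm above the bench: this differs each time, is not reported and must be felt; it does not give way
- stud_tip (a point): centre of the stud's flat upper end, 83 mm above the bench; the top 4 mm is a cone from 8 to 12 mm diameter
- sleeve_start (a point): fixed point on the stud's axis 36 mm above the bench: where the top of the copper sleeve (24 mm diameter, standing out of the collar) is at the start. The sleeve carries the spacer; it holds under the parts' weight, but slides down into the collar under a push of about 3 N and stays down. Pushed 2.5 to 16.5 mm, the spacer stops hard on the collar
- leaf_top (a point): point on the stud's axis 70 mm above the bench. Two thin spring leaves run along the stud on the fixture's +x and -x sides from 48 to 79 mm above the bench, tapered above this point, 15.2 mm across below it; they yield sideways. They clear the spacer and washer but drag on the bushing: about 2 to 7 N while it slides, fading when it stops (more if held off-centre)
- spacer_mid (a point): centre (half-way up) of the loose aluminium spacer tube: 26 mm outside diameter, 17 mm bore, 20 mm high, stands upright on the bench, 30 g. Axis z. It slides freely down the stud when let go
- washer_mid (a point): centre (half-way up) of the loose white ceramic washer: 34 mm outside diameter, 17 mm bore, 6 mm thick, lies flat on the bench, about 25 g. Axis z. It slides freely down the stud when let go
- bushing_mid (a point): centre (half-way up) of the loose brass bushing: 14 mm bore, 18 mm high in all: flange at the foot 34 mm diameter, 4 mm thick, and a barrel 24 mm diameter, 14 mm high to grip; stands flange down, about 60 g. Axis z; centre 9 mm above its underside. The leaves stop it from falling by its own weight; once the stack is on the collar the force climbs by 4 to 20 N per mm, depending on the arm
- tape_roll: bystander: black tape roll lying flat, 60 mm diameter, 20 mm high; origin at the centre of its underside
- solder_spool: bystander: blue spool of solder, 62 mm diameter, 46 mm high; origin at the centre of its underside
- glass_jar: bystander: glass jar with lid, 65 mm diameter, 85 mm high; origin at the centre of its underside
- meter: bystander: black multimeter lying on its back, 71 x 135 x 41 mm; origin at the centre of its underside
- gun_nozzle (a point): obstacle, fixed: lower end of the nozzle (38 mm diameter) of the yellow heat gun on its stand behind the parts; the stand's column and gun rise above and behind this point; its black base plate, 12 mm thick, reaches about 95 mm from here towards the robot. Carry things past it on the robot's side

How it is judged:
By the outcome, as a careful person would: the job done as asked, in the order asked, and still so for the second after the job is handed in, with the robot touching nothing.
It also fails if it takes over 72 s, if anything falls off the work surface, if the arm or the gripper's body presses on something with over 40 N, if the wrist force passes 120 N, or if a joint passes its speed limit or range.

## Working session

There is one attempt and no reset: what is moved stays moved. The work goes in short steps, Python scripts to look and compute and a tool call to move; the robot and the scene stay as the last step left them, time stands still between calls to the robot, and variables do not carry over. Pictures are saved under pics/ and viewed, at most 12 in all, crops included, and the job is handed in when it is done.

Besides the shell and the picture viewer there is one more tool, called after "Emit:" as name(argument=value, ...) on one line, values as JSON. drive_tool: Moves the arm, as the interface text tells. Its arguments: {"type":"object","properties":{"slide":{"type":"array","items":{"type":"array","items":{"type":"number"}}},"turn":{"type":"array","items":{"type":"array","items":{"type":"number"}}},"grip":{"type":"array","items":{"type":"number"}}},"required":["slide","turn","grip"]}

```bash
mkdir -p pics; cat > h.py <<'E'
import numpy as np, cv2
from bench import bot
def snap(n,f=None):
    im=bot.get_image(n)
    if f: cv2.imwrite('pics/'+f,im['frame'])
    return im
def ray(im,u,v):
    p=cv2.undistortPoints(np.array([[[u,v]]],float),np.array(im['camera_matrix']),np.array(im['dist_coeffs']))[0,0]
    T=np.array(im['T']);d=T[:3,:3]@np.array([p[0],-p[1],-1]);return T[:3,3],d
def onz(im,u,v,z):
    o,d=ray(im,u,v);return o+d*(z-o[2])/d[2]
def proj(im,P):
    T=np.array(im['T']);c=T[:3,:3].T@(np.array(P)-T[:3,3]);c=c*[1,-1,-1]
    return cv2.projectPoints(c[None],np.zeros(3),np.zeros(3),np.array(im['camera_matrix']),np.array(im['dist_coeffs']))[0][0,0]
E
python3 - <<'E'
from h import *
a=snap('side');b=snap('top')
cv2.imwrite('pics/s0.png',a['frame']);cv2.imwrite('pics/t0.png',b['frame'])
for i in(a,b):print(np.round(i['T'],3),np.round(i['camera_matrix'],1),i['dist_coeffs'])
o=bot.get_obs();print({k:np.round(v,3) for k,v in o.items()})
E
```

```text
[[-0.994  0.06  -0.095  0.469]
 [-0.112 -0.636  0.763  0.872]
 [-0.015  0.769  0.639  0.778]
 [ 0.     0.     0.     1.   ]] [[399.5   0.  253.4]
 [  0.  399.5 193.5]
 [  0.    0.    1. ]] [-0.05328016  0.          0.          0.          0.        ]
[[ 0.004  0.996 -0.088  0.482]
 [-1.     0.004  0.007  0.056]
 [ 0.007  0.088  0.996  1.465]
 [ 0.     0.     0.     1.   ]] [[410.6   0.  248.1]
 [  0.  410.6 190.9]
 [  0.    0.    1. ]] [0.01956258 0.         0.         0.         0.        ]
{'t': np.float64(0.1), 'joint_pos': array([-1.233,  0.418, -0.01 ,  1.614,  0.005,  1.111, -0.053]), 'qvel': array([-0.001, -0.   , -0.   , -0.001, -0.   , -0.001, -0.001]), 'effort': array([ 2.0000e-03, -8.5258e+01,  6.4100e-01, -4.2670e+01, -4.9000e-02,
        1.6000e-02, -0.0000e+00]), 'position': array([0.231, 0.581, 0.404]), 'orientation': array([[-0.929,  0.37 , -0.   ],
       [ 0.37 ,  0.929, -0.001],
       [-0.   , -0.001, -1.   ]]), 'force': array([-0.739, -1.004, -0.22 ]), 'wrist_torque': array([ 0.011,  0.013, -0.09 ]), 'finger_force': np.float64(0.0), 'opening': np.float64(0.999)}
```

View pics/s0.png

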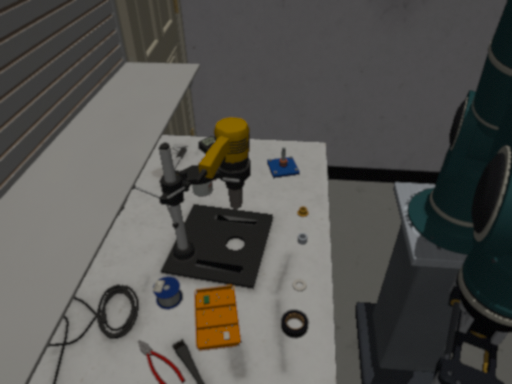

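View pics/t0.png

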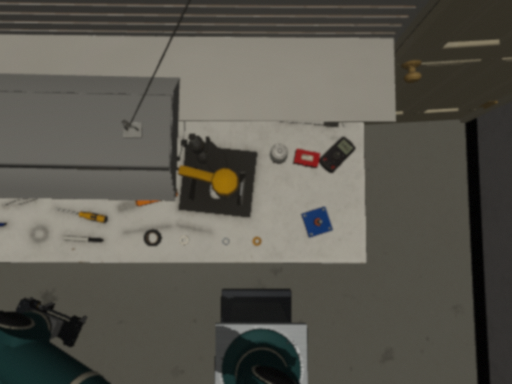

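The side view shows the fixture at (283,165), bushing (303,211), spacer (303,239), washer (299,285), tape roll (294,323) and nozzle end at about (236,205). In the top view the fixture is at (317,221), bushing (257,240), spacer (226,241) and washer (185,241).

```bash
cat > m.py <<'E'
from h import *
def blob(im,c,r,mode):
    x0,y0=c[0]-r,c[1]-r
    p=im['frame'][y0:y0+2*r+1,x0:x0+2*r+1].astype(float)
    if mode=='blue': w=(p[...,0]-p[...,2]>40).astype(float)
    else:
        bg=np.median(p.reshape(-1,3),0); w=np.abs(p-bg).sum(2); w[w<25]=0
        n,l,s,_=cv2.connectedComponentsWithStats((w>0).astype(np.uint8))
        k=1+np.argmax(s[1:,4]); w*=(l==k); w=np.minimum(w,60)
    m=cv2.moments(w); return x0+m['m10']/m['m00'],y0+m['m01']/m['m00'],int((w>0).sum())
E
python3 - <<'E'
from m import *
a=snap('side');b=snap('top')
for n,ca,cb,z,mo in [('bush',(303,211),(257,240),.008,''),('spacer',(303,239),(226,241),.010,''),('washer',(299,285),(185,241),.003,''),('fix',(283,165),(317,221),.012,'blue')]:
    r=24 if mo else 11
    for im,c in((a,ca),(b,cb)):
        u,v,k=blob(im,c,r,mo);print(n,round(u,1),round(v,1),k,np.round(onz(im,u,v,z),4))
q=cv2.resize(a['frame'][140:310,225:335],None,fx=5,fy=3.5*1,interpolation=cv2.INTER_CUBIC)
L=cv2.resize(a['frame'][145:220,255:325],None,fx=6,fy=6,interpolation=cv2.INTER_CUBIC)
R=cv2.resize(b['frame'][200:255,295:345],None,fx=7,fy=7,interpolation=cv2.INTER_CUBIC)
W=np.zeros((450,780,3),np.uint8);W[:L.shape[0],:L.shape[1]]=L;W[:R.shape[0],425:425+R.shape[1]]=R
cv2.imwrite('pics/c1.png',W)
E
```

```text
bush 302.5 211.6 135 [0.4353 0.0197 0.008 ]
bush 256.5 240.9 101 [0.4343 0.0159 0.008 ]
spacer 301.9 238.8 131 [0.4351 0.1292 0.01  ]
spacer 225.5 241.0 57 [0.4337 0.1251 0.01  ]
washer 298.9 286.1 116 [0.4387 0.2784 0.003 ]
washer 190.8 230.8 41 [0.4687 0.2484 0.003 ]
fix 282.5 167.2 331 [ 0.5041 -0.1842  0.012 ]
fix 316.7 221.5 444 [ 0.5031 -0.1963  0.012 ]
```

View pics/c1.png

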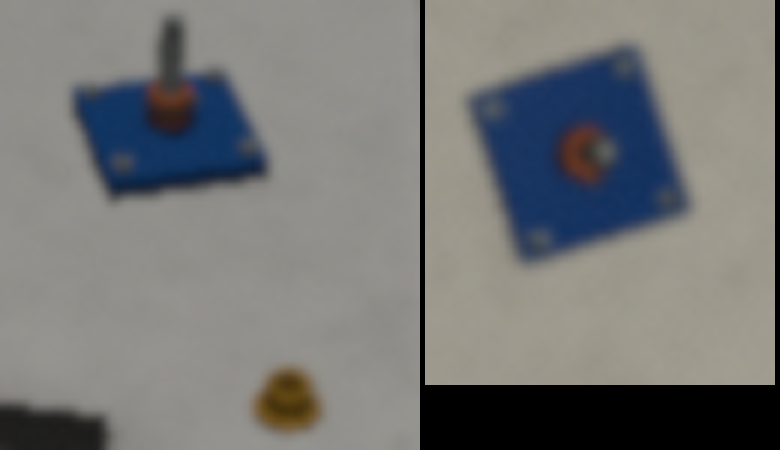

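The crop shows the base plate turned about 18° and the stud tip at about side (283.4,147.6) and top (319.6,221.3). The copper sleeve is standing up and the bushing is flange down.

```bash
python3 - <<'E'
from m import *
a=snap('side');b=snap('top')
print('tip side',onz(a,283.4,148.2,.083).round(4),'top',onz(b,319.6,221.3,.083).round(4))
def lsq(p,q):
    A=[];c=[]
    for im,uv in((a,p),(b,q)):
        o,d=ray(im,*uv);d=d/np.linalg.norm(d);M=np.eye(3)-np.outer(d,d);A.append(M);c.append(M@o)
    return np.linalg.lstsq(np.vstack(A),np.hstack(c),rcond=None)
x,r,*_=lsq((283.4,148.2),(319.6,221.3));print('tri',x.round(4),r**.5)
f=b['frame'].astype(int);m=(f[...,0]-f[...,2]>40).astype(np.uint8);m[:,:295]=0;m[:, 345:]=0;m[:200]=0;m[255:]=0
m=cv2.morphologyEx(m,cv2.MORPH_CLOSE,np.ones((9,9)))
cs,_=cv2.findContours(m,cv2.RETR_EXTERNAL,cv2.CHAIN_APPROX_NONE);c=max(cs,key=cv2.contourArea)
R=cv2.boxPoints(cv2.minAreaRect(c));P=np.array([onz(b,*p,.014) for p in R]);print(P.round(4),P.mean(0).round(4),np.linalg.norm(P-np.roll(P,1,0),axis=1).round(4))
f=a['frame'].astype(int);m=(f[...,0]-f[...,2]>40).astype(np.uint8);m[:,:255]=0;m[:,310:]=0;m[:145]=0;m[190:]=0
ys,xs=np.nonzero(m);print('side blue bbox',xs.min(),xs.max(),ys.min(),ys.max())
# part top: bbox-centres on threshold
print('washer pred top px',proj(b,[.437,.275,.006]),'tapes',proj(b,[.437,.39,.02]))
for n,cc,z in(('w',(185,241),.006),('s',(226,241),.02),('b',(257,240),.011)):
    p=b['frame'][cc[1]-9:cc[1]+10,cc[0]-9:cc[0]+10].astype(int);w=np.abs(p-np.median(p.reshape(-1,3),0)).sum(2)
    print(n);print('\n'.join(' '.join('%3d'%k for k in r) for r in w[2:-2]))
E
```

```text
tip side [ 0.5036 -0.1884  0.083 ] top [ 0.5029 -0.1939  0.083 ]
tri [ 0.5034 -0.1946  0.0789] [0.00063336]
[[ 0.5312 -0.1447  0.014 ]
 [ 0.5555 -0.2251  0.014 ]
 [ 0.4758 -0.2479  0.014 ]
 [ 0.4517 -0.1679  0.014 ]] [ 0.5036 -0.1964  0.014 ] [0.0828 0.084  0.0829 0.0836]
side blue bbox 268 298 158 175
washer pred top px [182.95272761 239.85438696] tapes [149.27825417 239.89309788]
w
  2   2   2   1   4   5   1   0   2   7  15  14  13  16  14  17  17  14  21
  2   2   0   1   1   3   4  11   8   8  21  24  19  12  10   9  11   9   9
  4   1   1   3   1   5  12  16  13   5  18  29  26  16   9   7   4   2   7
  7   1   1   2   4   6   8   7   7   6   5  17  28  18   7   3   3   0   5
  2   1   1   3   6  10  15  10   4   3   8   4  15  20   7   2   0   0   0
  3   1   3   7   4  24  42  20   3   3  10  16   6  21  10   1   3   1   1
  3   4   2   8   4  29  47  24   2   2  13  18   3  17   6   1   3   2   3
  4   4   5   4   5  20  34  16   4  11  11  11   1   9   0   2   2   4   3
  3   4   1   5   4   8   7   6  10  17  13   5   6   1   4   7   1   3   1
  7   2   1   7   6   4   9  
[... 2010 characters left out ...]
   6   2   1   1
  1   1   2  16  59 120 151 133 104  98 121 155 134  71  18   0   4   4   1
  1   2   5  29  76 132 153 108  58  49  91 151 151  86  29   2   7   3   5
  5   6   3  27  82 139 149 102  52  48  89 152 152  90  27   1   9   6   7
  9   8   1  22  72 131 152 124  87  84 119 168 147  76  22   4   7   5   6
  7   9   6  11  52 109 147 148 134 134 158 163 120  54   9   7   6   4   5
  5   6   6   5  29  68 114 141 151 150 142 116  72  26   3   5   4   4   2
  3   6   1   1  13  34  68 101 115 105  88  58  28   7   4   1   4   4   2
  6   2   0   2   6  17  31  45  52  50  33  17   5   1   1   1   4   3   8
  1   2   0   5   3   4   9  11  14  13   6   2   2   2   4   1   3   3   1
```

Emit:
drive_tool(slide=[[-2, -1.9, 0.6], [-4, -3.8, 1.3], [-6, -5.7, 2], [-8, -7.6, 2.7], [-9, -8.6, 3.4]], turn=[[0, 0, -1], [0, 0, -2], [0, 0, -3], [0, 0, -4], [0, 0, -4.34]], grip=[-1, -1, -1, -1, -1])

```text
t: 0.8
position: [0.3327, 0.359, 0.3422]
orientation: [[-1.0, -0.003, 0.001], [-0.003, 1.0, 0.001], [-0.001, 0.001, -1.0]]
force: [1.6, 1.2, -0.2]
opening: 1.001
finger_force: 0.0
```

Emit:
drive_tool(slide=[[0, 0, 0], [0, 0, 0], [0, 0, 0], [0, 0, 0], [0, 0, 0]], turn=[[0, 0, 0], [0, 0, 0], [0, 0, 0], [0, 0, 0], [0, 0, 0]], grip=[-1, -1, -1, -1, -1])

```text
t: 1.3
position: [0.3317, 0.3617, 0.3423]
orientation: [[-1.0, -0.001, 0.0], [-0.001, 1.0, 0.0], [-0.0, 0.0, -1.0]]
force: [-0.0, 0.0, -0.0]
opening: 0.999
finger_force: 0.0
```

Emit:
drive_tool(slide=[[-0.8, -1.8, 0.6], [-1.6, -3.6, 1.3], [-2.4, -5.4, 1.9], [-3.2, -7.2, 2.5], [-3.9, -9, 3.1]], turn=[[0, 0, 0], [0, 0, 0], [0, 0, 0], [0, 0, 0], [0, 0, 0]], grip=[-1, -1, -1, -1, -1])

```text
t: 1.8
position: [0.4276, 0.1411, 0.2666]
orientation: [[-1.0, -0.001, 0.001], [-0.001, 1.0, 0.0], [-0.001, 0.0, -1.0]]
force: [2.2, 0.6, -0.5]
opening: 0.998
finger_force: 0.0
```

Emit:
drive_tool(slide=[[-0.19, -0.45, 0.2], [-0.19, -0.45, 0.2], [-0.19, -0.45, 0.2], [-0.19, -0.45, 0.2], [-0.19, -0.45, 0.2]], turn=[[0, 0, 0], [0, 0, 0], [0, 0, 0], [0, 0, 0], [0, 0, 0]], grip=[-0.3, -0.3, -0.3, -0.3, -0.3])

```text
t: 2.3
position: [0.4316, 0.1321, 0.2622]
orientation: [[-1.0, -0.002, 0.001], [-0.002, 1.0, 0.0], [-0.001, 0.0, -1.0]]
force: [0.4, 0.3, 0.4]
opening: 0.655
finger_force: 0.0
```

```bash
python3 - <<'E'
from m import *
a=snap('side');b=snap('top');o=bot.get_obs();print(o['position'],o['opening'])
L=cv2.resize(a['frame'][190:270,265:345],None,fx=5,fy=5,interpolation=cv2.INTER_CUBIC)
R=cv2.resize(b['frame'][205:275,185:265],None,fx=5,fy=5,interpolation=cv2.INTER_CUBIC)
W=np.zeros((400,800,3),np.uint8);W[:400,:400]=L;W[:350,400:]=R
cv2.imwrite('pics/c2.png',W)
P=np.array(o['position'])
for im in(a,b): print(proj(im,P-[0,0,.199]).round(1))
E
```

```text
[0.43165507 0.13176271 0.26212809] 0.6519726338886103
[304.5 225.2]
[222.7 242.1]
```

View pics/c2.png

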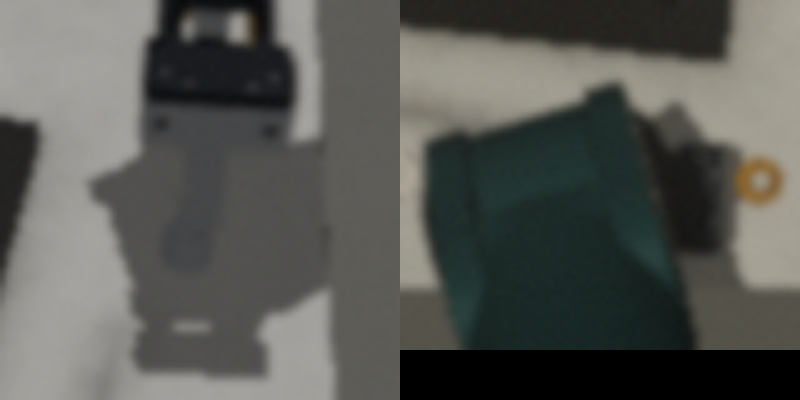

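The side view shows the finger coming down to about (303,243) with the spacer hidden behind it, and the top view is blocked by the arm. Both agree with the expected layout, so I'll descend.

Emit:
drive_tool(slide=[[-0.11, -0.25, 0.5], [-0.11, -0.25, 1], [-0.11, -0.25, 1.6], [-0.11, -0.25, 2.1], [-0.11, -0.25, 2.37]], turn=[[0, 0, 0], [0, 0, 0], [0, 0, 0], [0, 0, 0], [0, 0, 0]], grip=[-0.3, -0.3, -0.3, -0.3, -0.3])

```text
t: 2.9
position: [0.4342, 0.1246, 0.2009]
orientation: [[-1.0, 0.0, -0.002], [0.0, 1.0, -0.001], [0.002, -0.001, -1.0]]
force: [-0.4, -0.0, 0.7]
opening: 0.651
finger_force: 0.0
```

Emit:
drive_tool(slide=[[0, 0, 0], [0, 0, 0], [0, 0, 0], [0, 0, 0], [0, 0, 0]], turn=[[0, 0, 0], [0, 0, 0], [0, 0, 0], [0, 0, 0], [0, 0, 0]], grip=[0.3, 0.5, 1, 1, 1])

```text
t: 3.4
position: [0.4347, 0.1249, 0.203]
orientation: [[-1.0, 0.0, 0.001], [0.0, 1.0, 0.0], [-0.001, 0.0, -1.0]]
force: [-1.9, 0.1, 3.0]
opening: 0.273
finger_force: 30.0
```

Emit:
drive_tool(slide=[[0, 0, 0], [0, 0, 0], [0, 0, 0], [0, 0, 0], [0, 0, 0]], turn=[[0, 0, 0], [0, 0, 0], [0, 0, 0], [0, 0, 0], [0, 0, 0]], grip=[1, 1, 1, 1, 1])

```text
t: 3.9
position: [0.4347, 0.1248, 0.203]
orientation: [[-1.0, 0.0, 0.001], [0.0, 1.0, 0.0], [-0.001, 0.0, -1.0]]
force: [-1.1, -0.3, 7.5]
opening: 0.271
finger_force: 30.0
```

Emit:
drive_tool(slide=[[0, 0, -0.8], [0, 0, -1.8], [0, 0, -3], [0, -0.8, -4], [0, -2.6, -4.2]], turn=[[0, 0, 0], [0, 0, 0], [0, 0, 0], [0, 0, 0], [0, 0, 0]], grip=[1, 1, 1, 1, 1])

```text
t: 4.4
position: [0.4351, 0.0613, 0.3101]
orientation: [[-1.0, -0.005, 0.004], [-0.005, 1.0, 0.002], [-0.004, 0.002, -1.0]]
force: [1.5, -1.3, -0.7]
opening: 0.275
finger_force: 30.0
```

Emit:
drive_tool(slide=[[-0.1, -1.8, 0], [-0.3, -3.6, 0], [-0.8, -5.4, 0], [-1.3, -7.2, 0], [-1.9, -8.8, 0]], turn=[[0, 0, 0], [0, 0, 0], [0, 0, 0], [0, 0, 0], [0, 0, 0]], grip=[1, 1, 1, 1, 1])

```text
t: 4.9
position: [0.4819, -0.1626, 0.3078]
orientation: [[-1.0, 0.001, 0.0], [0.001, 1.0, -0.0], [-0.0, -0.0, -1.0]]
force: [1.3, 0.6, -0.4]
opening: 0.272
finger_force: 30.0
```

Emit:
drive_tool(slide=[[-0.4, -0.7, 0], [-0.85, -1.4, 0], [-0.85, -1.4, 0], [-0.85, -1.4, 0], [-0.85, -1.4, 0]], turn=[[0, 0, 0], [0, 0, 0], [0, 0, 0], [0, 0, 0], [0, 0, 0]], grip=[1, 1, 1, 1, 1])

```text
t: 5.4
position: [0.503, -0.1944, 0.3076]
orientation: [[-1.0, -0.001, -0.0], [-0.001, 1.0, 0.0], [0.0, 0.0, -1.0]]
force: [0.2, 0.3, 0.1]
opening: 0.272
finger_force: 30.0
```

```bash
python3 - <<'E'
from m import *
a=snap('side');b=snap('top');o=bot.get_obs();print(o['position'],o['opening'],o['force'])
L=cv2.resize(a['frame'][110:190,245:325],None,fx=5,fy=5,interpolation=cv2.INTER_CUBIC)
R=cv2.resize(b['frame'][185:255,280:360],None,fx=5,fy=5,interpolation=cv2.INTER_CUBIC)
W=np.zeros((400,800,3),np.uint8);W[:400,:400]=L;W[:350,400:]=R
cv2.imwrite('pics/c3.png',W)
P=np.array(o['position'])
print(proj(a,P-[0,0,.203]).round(1),proj(a,P-[0,0,.183]).round(1),proj(a,[.5034,-.195,.083]))
E
```

```text
[ 0.50310993 -0.19446399  0.30773999] 0.27100958761920474 [-0.00820878  0.76294227 -0.17861849]
[283.9 141.3] [284.1 135.8] [283.58448082 147.06178514]
```

View pics/c3.png

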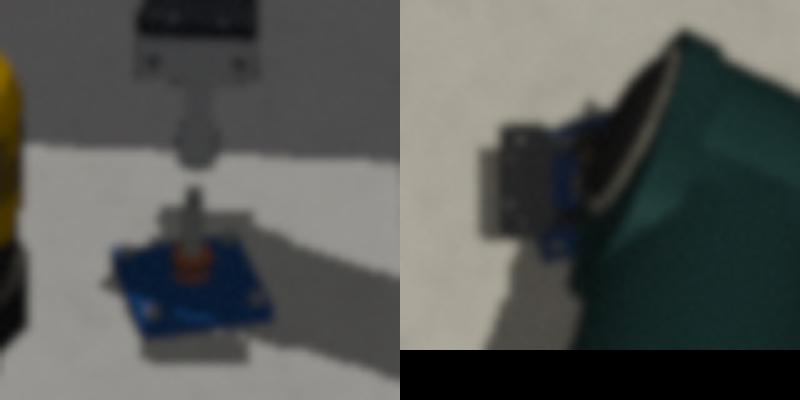

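The side view shows the finger tip with the spacer centred at column ~284.4 and the stud at ~283.8, so x is within 1 mm. The top view is occluded. Lowering in stages with force checks.

Emit:
drive_tool(slide=[[-0.02, -0.03, 0.2], [-0.02, -0.03, 0.5], [-0.02, -0.03, 0.8], [-0.02, -0.03, 1], [-0.02, -0.03, 1.1]], turn=[[0, 0, 0], [0, 0, 0], [0, 0, 0], [0, 0, 0], [0, 0, 0]], grip=[1, 1, 1, 1, 1])

```text
t: 6.0
position: [0.5036, -0.1959, 0.2793]
orientation: [[-1.0, 0.0, -0.001], [0.0, 1.0, 0.0], [0.001, 0.0, -1.0]]
force: [0.1, 0.2, -0.3]
opening: 0.269
finger_force: 30.0
```

Emit:
drive_tool(slide=[[0, 0, 0.1], [0, 0, 0.2], [0, 0, 0.3], [0, 0, 0.4], [0, 0, 0.4]], turn=[[0, 0, 0], [0, 0, 0], [0, 0, 0], [0, 0, 0], [0, 0, 0]], grip=[1, 1, 1, 1, 1])

```text
t: 6.5
position: [0.5037, -0.1959, 0.2699]
orientation: [[-1.0, 0.0, -0.0], [0.0, 1.0, -0.0], [0.0, -0.0, -1.0]]
force: [-0.8, -0.3, -0.4]
opening: 0.271
finger_force: 30.0
```

Emit:
drive_tool(slide=[[0, 0, 0.2], [0, 0, 0.4], [0, 0, 0.6], [0, 0, 0.8], [0, 0, 0.8]], turn=[[0, 0, 0], [0, 0, 0], [0, 0, 0], [0, 0, 0], [0, 0, 0]], grip=[1, 1, 1, 1, 1])

```text
t: 7.0
position: [0.5036, -0.1959, 0.2494]
orientation: [[-1.0, 0.0, -0.001], [0.0, 1.0, 0.0], [0.001, 0.0, -1.0]]
force: [0.3, 0.3, -0.2]
opening: 0.272
finger_force: 30.0
```

Emit:
drive_tool(slide=[[0, 0, 0], [0, 0, 0], [0, 0, 0], [0, 0, 0], [0, 0, -0.2]], turn=[[0, 0, 0], [0, 0, 0], [0, 0, 0], [0, 0, 0], [0, 0, 0]], grip=[0, 0, -0.2, -0.2, -0.2])

```text
t: 7.5
position: [0.5037, -0.1959, 0.255]
orientation: [[-1.0, 0.0, -0.001], [0.0, 1.0, 0.0], [0.001, 0.0, -1.0]]
force: [-0.4, -1.0, 1.2]
opening: 0.593
finger_force: 0.0
```

Emit:
drive_tool(slide=[[0, 0, -0.6], [0, 0, -1.6], [0, 0, -2.6], [0, 0.8, -3], [0, 2.4, -3.2]], turn=[[0, 0, 0], [0, 0, 0], [0, 0, 0], [0, 0, 0], [0, 0, 0]], grip=[-0.2, -0.2, -0.2, -0.2, -0.2])

```text
t: 8.0
position: [0.5037, -0.1376, 0.3369]
orientation: [[-1.0, 0.004, 0.002], [0.004, 1.0, -0.001], [-0.002, -0.001, -1.0]]
force: [0.6, 0.7, -0.0]
opening: 0.602
finger_force: 0.0
```

Emit:
drive_tool(slide=[[0.7, 1.9, 0], [1.4, 3.8, 0], [2, 5.7, 0], [2.4, 7.6, 0], [2.7, 9.4, 0]], turn=[[0, 0, 0], [0, 0, 0], [0, 0, 0], [0, 0, 0], [0, 0, 0]], grip=[-0.2, -0.2, -0.2, -0.2, -0.2])

```text
t: 8.5
position: [0.4353, 0.101, 0.3358]
orientation: [[-1.0, -0.0, 0.001], [-0.0, 1.0, 0.0], [-0.001, 0.0, -1.0]]
force: [1.7, -0.2, -0.7]
opening: 0.599
finger_force: 0.0
```

```bash
python3 - <<'E'
from m import *
a=snap('side','s4.png');b=snap('top');o=bot.get_obs();print(o['position'],o['opening'],o['force'])
L=cv2.resize(a['frame'][135:185,255:315],None,fx=6,fy=6,interpolation=cv2.INTER_CUBIC)
R=cv2.resize(b['frame'][215:265,155:215],None,fx=6,fy=6,interpolation=cv2.INTER_CUBIC)
S=cv2.resize(a['frame'][260:310,270:330],None,fx=6,fy=6,interpolation=cv2.INTER_CUBIC)
cv2.imwrite('pics/c4.png',np.vstack([np.hstack([L,R]),np.hstack([S,S*0])]))
for im,p in ((a,[.5036,-.1955,.036]),(a,[.5036,-.1955,.056])):print(proj(im,p).round(1))
E
```

```text
[0.43516182 0.10403513 0.33567006] 0.5971516879466136 [-0.23571517 -1.13275027 -0.18382574]
[283.1 159.2]
[283.3 154.1]
```

View pics/c4.png

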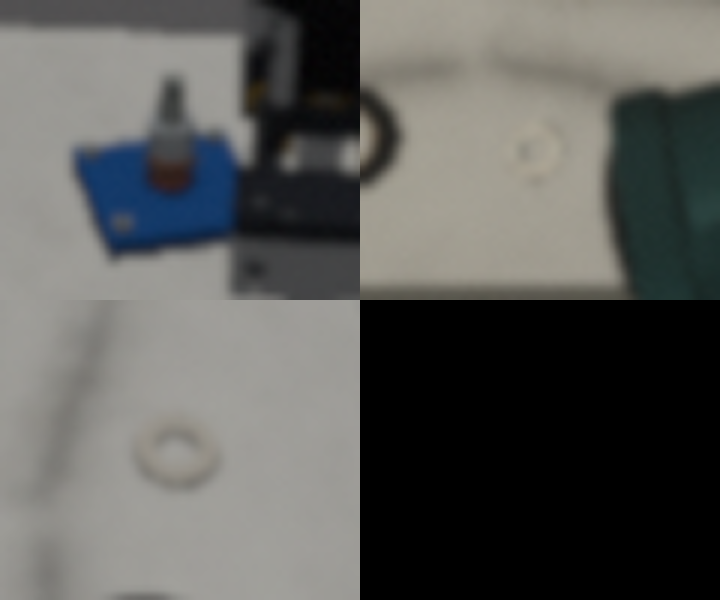

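The crops show the spacer seated on the stud above the copper sleeve (side ~(283,157)). The washer centre is at about top (184.6,239.6) and side (299.1,284.5).

```bash
python3 - <<'E'
from m import *
a=snap('side');b=snap('top')
print(onz(a,299.1,284.4,.006).round(4),onz(b,184.6,239.6,.006).round(4))
for c in (((302.5,211.),(256.5,240.9),.009),((301.9,238.),(225.5,241),.018)): print(onz(a,*c[0],c[2]).round(4),onz(b,*c[1],c[2]).round(4))
E
```

```text
[0.4384 0.2757 0.006 ] [0.4379 0.2692 0.006 ]
[0.4355 0.0183 0.009 ] [0.4343 0.0159 0.009 ]
[0.4355 0.134  0.018 ] [0.4338 0.1246 0.018 ]
```

Emit:
drive_tool(slide=[[-0.1, 1.8, 0.3], [-0.12, 3.6, 0.8], [-0.12, 5.3, 1.8], [-0.12, 6.4, 2.8], [-0.12, 6.66, 3.4]], turn=[[0, 0, 0], [0, 0, 0], [0, 0, 0], [0, 0, 0], [0, 0, 0]], grip=[-0.2, -0.2, -0.2, -0.2, -0.2])

```text
t: 9.2
position: [0.4392, 0.2671, 0.2485]
orientation: [[-1.0, -0.002, -0.001], [-0.002, 1.0, -0.0], [0.001, -0.0, -1.0]]
force: [0.1, -0.7, 1.0]
opening: 0.6
finger_force: 0.0
```

Emit:
drive_tool(slide=[[0, 0, 0.6], [0, 0, 1.2], [0, 0, 1.7], [0, 0, 1.9], [0, 0, 1.9]], turn=[[0, 0, 0], [0, 0, 0], [0, 0, 0], [0, 0, 0], [0, 0, 0]], grip=[-0.2, -0.2, -0.2, -0.2, -0.2])

```text
t: 9.7
position: [0.4396, 0.2648, 0.2023]
orientation: [[-1.0, 0.001, -0.0], [0.001, 1.0, -0.001], [0.0, -0.001, -1.0]]
force: [-0.0, 0.5, 0.1]
opening: 0.598
finger_force: 0.0
```

Emit:
drive_tool(slide=[[0.06, 0.23, 0.03], [0.06, 0.23, 0.03], [0.06, 0.23, 0.03], [0.06, 0.23, 0.03], [0.06, 0.23, 0.03]], turn=[[0, 0, 0], [0, 0, 0], [0, 0, 0], [0, 0, 0], [0, 0, 0]], grip=[-0.2, -0.1, 0.1, 1, 1])

```text
t: 10.2
position: [0.4379, 0.2713, 0.2021]
orientation: [[-1.0, 0.0, 0.0], [0.0, 1.0, 0.0], [-0.0, 0.0, -1.0]]
force: [-0.3, -0.2, 3.1]
opening: 0.346
finger_force: 30.0
```

Emit:
drive_tool(slide=[[0, 0, 0], [0, 0, 0], [0, 0, 0], [0, 0, 0], [0, 0, 0]], turn=[[0, 0, 0], [0, 0, 0], [0, 0, 0], [0, 0, 0], [0, 0, 0]], grip=[1, 1, 1, 1, 1])

```text
t: 10.7
position: [0.4379, 0.2713, 0.202]
orientation: [[-1.0, 0.0, 0.0], [0.0, 1.0, 0.0], [-0.0, 0.0, -1.0]]
force: [-0.3, -0.8, 5.7]
opening: 0.34
finger_force: 30.0
```

Emit:
drive_tool(slide=[[0, 0, -0.3], [0, 0, -1], [0, 0, -2], [0, 0, -3], [0, 0, -4]], turn=[[0, 0, 0], [0, 0, 0], [0, 0, 0], [0, 0, 0], [0, 0, 0]], grip=[1, 1, 1, 1, 1])

```text
t: 11.2
position: [0.4377, 0.2711, 0.3032]
orientation: [[-1.0, 0.0, -0.0], [0.0, 1.0, -0.0], [0.0, -0.0, -1.0]]
force: [0.3, -0.2, -0.9]
opening: 0.34
finger_force: 30.0
```

```bash
python3 - <<'E'
from m import *
a=snap('side');b=snap('top');o=bot.get_obs();print(o['position'],o['opening'],o['force'])
L=cv2.resize(a['frame'][210:310,250:340],None,fx=5,fy=5,interpolation=cv2.INTER_CUBIC)
cv2.imwrite('pics/c5.png',L)
P=np.array(o['position']);print(proj(a,P-[0,-.017,.199]).round(1))
E
```

```text
[0.43839283 0.27159642 0.30507568] 0.34202948391148147 [-0.22848815  0.05694691 -1.35756575]
[301.7 260.8]
```

View pics/c5.png

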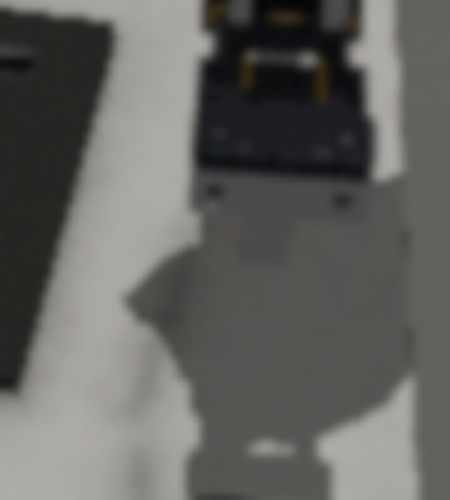

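The crop shows the finger reaching about (303,262). The washer itself can't be seen in the shadow, though the opening is holding at 32 mm. I'll carry it to the fixture and check there against brighter ground.

Emit:
drive_tool(slide=[[0, -1, -0.3], [0, -2.8, -0.3], [0, -4.6, -0.3], [0, -6.4, -0.3], [0, -8.2, -0.3]], turn=[[0, 0, 0], [0, 0, 0], [0, 0, 0], [0, 0, 0], [0, 0, 0]], grip=[1, 1, 1, 1, 1])

```text
t: 11.8
position: [0.4373, 0.0645, 0.3093]
orientation: [[-1.0, -0.0, -0.0], [-0.0, 1.0, -0.0], [0.0, -0.0, -1.0]]
force: [1.9, 0.2, -0.2]
opening: 0.337
finger_force: 30.0
```

Emit:
drive_tool(slide=[[-0.3, -1.8, 0], [-0.6, -3.6, 0], [-1, -5.4, 0], [-1.5, -7.2, 0], [-2, -8.6, 0]], turn=[[0, 0, 0], [0, 0, 0], [0, 0, 0], [0, 0, 0], [0, 0, 0]], grip=[1, 1, 1, 1, 1])

```text
t: 12.3
position: [0.4876, -0.1515, 0.3093]
orientation: [[-1.0, 0.002, -0.0], [0.002, 1.0, -0.0], [0.0, -0.0, -1.0]]
force: [0.8, 0.8, 0.4]
opening: 0.34
finger_force: 30.0
```

Emit:
drive_tool(slide=[[-0.3, -0.8, 0], [-0.63, -1.5, 0], [-0.63, -1.8, 0], [-0.63, -1.8, 0], [-0.63, -1.8, 0]], turn=[[0, 0, 0], [0, 0, 0], [0, 0, 0], [0, 0, 0], [0, 0, 0]], grip=[1, 1, 1, 1, 1])

```text
t: 12.8
position: [0.5032, -0.1929, 0.3092]
orientation: [[-1.0, -0.0, -0.001], [-0.0, 1.0, 0.0], [0.001, 0.0, -1.0]]
force: [-0.5, 0.4, -0.5]
opening: 0.342
finger_force: 30.0
```

```bash
python3 - <<'E'
from m import *
a=snap('side');o=bot.get_obs();print(o['position'],o['opening'],o['force'])
L=cv2.resize(a['frame'][115:185,250:320],None,fx=7,fy=7,interpolation=cv2.INTER_CUBIC)
cv2.imwrite('pics/c6.png',cv2.convertScaleAbs(L,alpha=1.8,beta=-20))
P=np.array(o['position']);print(proj(a,P-[0,-.0,.199]).round(1))
E
```

```text
[ 0.50333186 -0.19275724  0.30934044] 0.3398230412661602 [-0.50114245  0.26193229 -0.37872205]
[283.9 140.1]
```

View pics/c6.png

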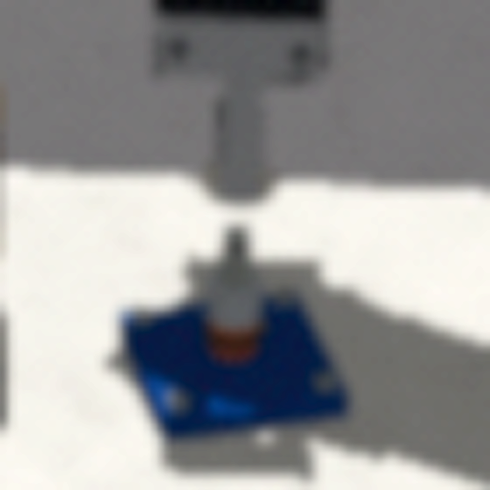

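The washer shows as a flat disc round the finger tip, crop columns 197–275 centred at 237. The stud is at 236, so it is aligned. Lowering.

Emit:
drive_tool(slide=[[0, -0.11, 0.2], [0, -0.11, 0.5], [0, -0.11, 0.8], [0, -0.11, 1], [0, -0.11, 1.1]], turn=[[0, 0, 0], [0, 0, 0], [0, 0, 0], [0, 0, 0], [0, 0, 0]], grip=[1, 1, 1, 1, 1])

```text
t: 13.35
position: [0.5034, -0.1963, 0.2811]
orientation: [[-1.0, -0.0, -0.001], [-0.0, 1.0, 0.0], [0.001, 0.0, -1.0]]
force: [0.4, 0.0, -1.0]
opening: 0.343
finger_force: 30.0
```

Emit:
drive_tool(slide=[[0, 0, 0.1], [0, 0, 0.2], [0, 0, 0.3], [0, 0, 0.4], [0, 0, 0.4]], turn=[[0, 0, 0], [0, 0, 0], [0, 0, 0], [0, 0, 0], [0, 0, 0]], grip=[1, 1, 1, 1, 1])

```text
t: 13.85
position: [0.5035, -0.1964, 0.2716]
orientation: [[-1.0, 0.0, -0.0], [0.0, 1.0, 0.0], [0.0, 0.0, -1.0]]
force: [-0.3, 0.6, 0.4]
opening: 0.342
finger_force: 30.0
```

Emit:
drive_tool(slide=[[0, 0, 0.1], [0, 0, 0.2], [0, 0, 0.3], [0, 0, 0.35], [0, 0, 0.35]], turn=[[0, 0, 0], [0, 0, 0], [0, 0, 0], [0, 0, 0], [0, 0, 0]], grip=[1, 1, 1, 1, 1])

```text
t: 14.35
position: [0.5035, -0.1965, 0.263]
orientation: [[-1.0, 0.0, -0.0], [0.0, 1.0, -0.0], [0.0, -0.0, -1.0]]
force: [0.6, 0.3, 0.0]
opening: 0.345
finger_force: 30.0
```

Emit:
drive_tool(slide=[[0, 0, 0], [0, 0, 0], [0, 0, 0], [0, 0, 0], [0, 0, -0.2]], turn=[[0, 0, 0], [0, 0, 0], [0, 0, 0], [0, 0, 0], [0, 0, 0]], grip=[0, 0, -0.2, -0.2, -0.2])

```text
t: 14.85
position: [0.5034, -0.1964, 0.2679]
orientation: [[-1.0, 0.0, -0.001], [0.0, 1.0, 0.0], [0.001, 0.0, -1.0]]
force: [0.7, -0.2, -0.0]
opening: 0.596
finger_force: 0.0
```

Emit:
drive_tool(slide=[[0, 0, -0.6], [0, 0, -1.6], [0, 0, -2.6], [0, 0.8, -2.8], [0, 2.4, -2.8]], turn=[[0, 0, 0], [0, 0, 0], [0, 0, 0], [0, 0, 0], [0, 0, 0]], grip=[-0.2, -0.2, -0.2, -0.2, -0.2])

```text
t: 15.35
position: [0.5035, -0.1381, 0.3398]
orientation: [[-1.0, 0.004, 0.003], [0.004, 1.0, -0.001], [-0.003, -0.001, -1.0]]
force: [-0.4, -0.2, -1.1]
opening: 0.603
finger_force: 0.0
```

Emit:
drive_tool(slide=[[0.7, 1.8, 0], [1.5, 3.6, 0], [2.2, 5, 0], [2.7, 6, 0], [2.76, 6.1, 0]], turn=[[0, 0, 0], [0, 0, 0], [0, 0, 0], [0, 0, 0], [0, 0, 0]], grip=[-0.2, -0.2, -0.2, -0.2, -0.2])

```text
t: 15.85
position: [0.4334, 0.0186, 0.3386]
orientation: [[-1.0, -0.004, 0.0], [-0.004, 1.0, 0.001], [-0.0, 0.001, -1.0]]
force: [0.0, -0.3, 0.2]
opening: 0.598
finger_force: 0.0
```

```bash
python3 - <<'E'
from m import *
a=snap('side');b=snap('top');o=bot.get_obs();print(o['position'],o['opening'],o['force'])
L=cv2.resize(a['frame'][135:220,250:320],None,fx=6,fy=6,interpolation=cv2.INTER_CUBIC)
R=cv2.resize(b['frame'][200:255,235:340],None,fx=3.5,fy=3.5,interpolation=cv2.INTER_CUBIC)
W=np.zeros((510,790,3),np.uint8);W[:,:420]=L;W[:R.shape[0],421:421+R.shape[1]]=R
cv2.imwrite('pics/c7.png',W)
E
```

```text
[0.43460239 0.01619896 0.33859539] 0.6016950361882994 [ 0.54994313 -0.03491705  0.35052837]
```

View pics/c7.png

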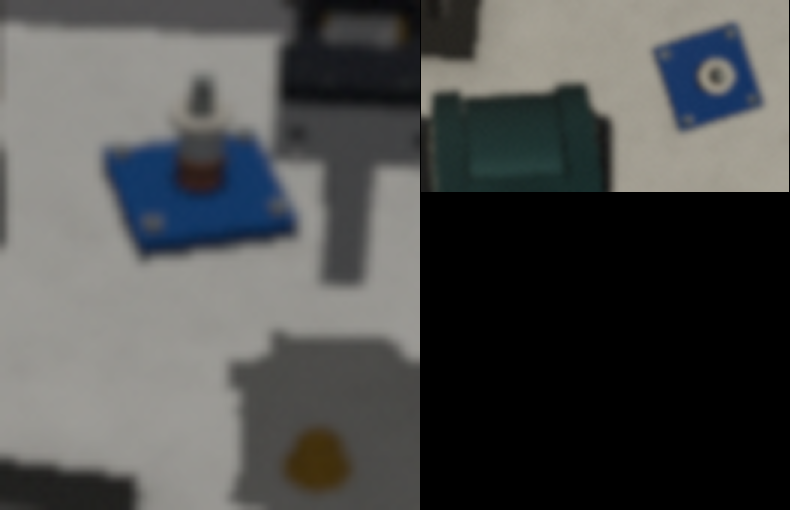

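The washer lies flat on the spacer, centred on the stud in both views. The bushing stands clear at about side (303,211). I'll grasp it along y first, then regrasp along x so that it is centred both ways.

Emit:
drive_tool(slide=[[0, 0, 1], [0, 0, 2.5], [0, 0, 3.8], [0, 0, 4.8], [0, 0, 5.2]], turn=[[0, 0, 0], [0, 0, 0], [0, 0, 0], [0, 0, 0], [0, 0, 0]], grip=[-0.2, -0.2, -0.2, -0.2, -0.2])

```text
t: 16.45
position: [0.4345, 0.0148, 0.2063]
orientation: [[-1.0, 0.002, -0.003], [0.002, 1.0, -0.001], [0.003, -0.001, -1.0]]
force: [0.1, 0.4, 0.5]
opening: 0.599
finger_force: 0.0
```

Emit:
drive_tool(slide=[[0, 0, 0], [0, 0, 0], [0, 0, 0], [0, 0, 0], [0, 0, 0]], turn=[[0, 0, 0], [0, 0, 0], [0, 0, 0], [0, 0, 0], [0, 0, 0]], grip=[0.3, 0.5, 1, 1, 1])

```text
t: 16.95
position: [0.4349, 0.0161, 0.2089]
orientation: [[-1.0, -0.0, 0.001], [-0.0, 1.0, 0.0], [-0.001, 0.0, -1.0]]
force: [-2.6, -0.3, 10.4]
opening: 0.241
finger_force: 30.0
```

```bash
python3 -c "
from h import *
o=bot.get_obs();print(o['position'],o['joint_pos'].round(2) if hasattr(o['joint_pos'],'round') else o['joint_pos'],o['force'],o['opening'])"
```

```text
[0.43485631 0.01606686 0.20888154] [-0.25  0.41  0.17  2.21 -0.13  0.52  1.59] [-2.61100612 -0.32923909 10.37022744] 0.24103077418870503
```

Emit:
drive_tool(slide=[[0, 0, 0], [0, 0, 0], [0, 0, 0], [0, 0, 0], [0, 0, 0]], turn=[[0, 0, 0], [0, 0, 0], [0, 0, 0], [0, 0, 1.6], [0, 0, 3.2]], grip=[0, -0.2, -0.2, -0.2, -0.2])

```text
t: 17.45
position: [0.4346, 0.0159, 0.2082]
orientation: [[-0.96, 0.281, 0.0], [0.281, 0.96, 0.0], [-0.0, 0.0, -1.0]]
force: [-0.0, 1.3, -0.1]
opening: 0.595
finger_force: 0.0
```

Emit:
drive_tool(slide=[[0, 0, 0], [0, 0, 0], [0, 0, 0], [0, 0, 0], [0, 0, 0]], turn=[[0, 0, 1.6], [0, 0, 3.2], [0, 0, 4.8], [0, 0, 6.4], [0, 0, 8]], grip=[-0.2, -0.2, -0.2, -0.2, -0.2])

```text
t: 17.95
position: [0.4345, 0.0161, 0.2082]
orientation: [[-0.554, 0.832, -0.0], [0.832, 0.554, -0.0], [-0.0, -0.0, -1.0]]
force: [-0.1, -0.3, 0.4]
opening: 0.602
finger_force: 0.0
```

Emit:
drive_tool(slide=[[0, 0, 0], [0, 0, 0], [0, 0, 0], [0, 0, 0], [0, 0, 0]], turn=[[0, 0, 1.6], [0, 0, 3.2], [0, 0, 4.8], [0, 0, 6.4], [0, 0, 6.8]], grip=[-0.2, -0.2, -0.2, -0.2, -0.2])

```text
t: 18.45
position: [0.4345, 0.0162, 0.2081]
orientation: [[0.003, 1.0, -0.0], [1.0, -0.003, -0.0], [-0.0, -0.0, -1.0]]
force: [-0.5, 0.1, -1.2]
opening: 0.599
finger_force: 0.0
```

Emit:
drive_tool(slide=[[0, 0, 0], [0, 0, 0], [0, 0, 0], [0, 0, 0], [0, 0, 0]], turn=[[0, 0, 0], [0, 0, 0], [0, 0, 0], [0, 0, 0], [0, 0, 0]], grip=[-0.2, -0.2, -0.2, -0.2, -0.2])

```text
t: 18.95
position: [0.4346, 0.016, 0.2082]
orientation: [[-0.0, 1.0, 0.0], [1.0, 0.0, 0.0], [0.0, 0.0, -1.0]]
force: [-0.1, 0.3, 0.5]
opening: 0.601
finger_force: 0.0
```

Emit:
drive_tool(slide=[[0, 0, 0], [0, 0, 0], [0, 0, 0], [0, 0, 0], [0, 0, 0]], turn=[[0, 0, 0], [0, 0, 0], [0, 0, 0], [0, 0, 0], [0, 0, 0]], grip=[0.3, 0.5, 1, 1, 1])

```text
t: 19.45
position: [0.4346, 0.016, 0.2082]
orientation: [[-0.0, 1.0, 0.0], [1.0, 0.0, -0.0], [-0.0, 0.0, -1.0]]
force: [-0.2, 0.0, -0.2]
opening: 0.242
finger_force: 30.0
```

Emit:
drive_tool(slide=[[0, 0, -0.3], [0, 0, -1], [0, 0, -2], [0, 0, -3], [0, 0, -4]], turn=[[0, 0, 0], [0, 0, 0], [0, 0, 0], [0, 0, 0], [0, 0, 0]], grip=[1, 1, 1, 1, 1])

```text
t: 19.95
position: [0.4344, 0.0158, 0.3095]
orientation: [[0.0, 1.0, -0.0], [1.0, -0.0, -0.0], [-0.0, -0.0, -1.0]]
force: [0.4, -0.3, -0.6]
opening: 0.24
finger_force: 30.0
```

Emit:
drive_tool(slide=[[-0.5, 0, -0.2], [-1.5, 0.2, -0.2], [-3, 0.6, -0.2], [-4.5, 1.1, -0.2], [-6, 1.8, -0.2]], turn=[[0, 0, 0], [0, 0, 0], [0, 0, 0], [0, 0, 0], [0, 0, 0]], grip=[1, 1, 1, 1, 1])

```text
t: 20.45
position: [0.4792, -0.136, 0.3129]
orientation: [[-0.0, 1.0, -0.0], [1.0, 0.0, 0.0], [0.0, -0.0, -1.0]]
force: [0.9, 1.0, -1.2]
opening: 0.243
finger_force: 30.0
```

Emit:
drive_tool(slide=[[-1, 0.4, 0], [-1.8, 0.8, 0], [-2.2, 0.9, 0], [-2.2, 0.9, 0], [-2.2, 0.9, 0]], turn=[[0, 0, 0], [0, 0, 0], [0, 0, 0], [0, 0, 0], [0, 0, 0]], grip=[1, 1, 1, 1, 1])

```text
t: 20.95
position: [0.5016, -0.1885, 0.3128]
orientation: [[0.0, 1.0, -0.001], [1.0, -0.0, 0.0], [0.0, -0.001, -1.0]]
force: [-0.0, 1.3, -0.2]
opening: 0.241
finger_force: 30.0
```

Emit:
drive_tool(slide=[[-0.27, 0.06, 0], [-0.27, 0.06, 0], [-0.27, 0.06, 0], [-0.27, 0.06, 0], [-0.27, 0.06, 0]], turn=[[0, 0, 0], [0, 0, 0], [0, 0, 0], [0, 0, 0], [0, 0, 0]], grip=[1, 1, 1, 1, 1])

```text
t: 21.45
position: [0.5036, -0.1955, 0.3132]
orientation: [[-0.0, 1.0, 0.0], [1.0, 0.0, 0.0], [0.0, 0.0, -1.0]]
force: [0.2, 0.7, -0.5]
opening: 0.241
finger_force: 30.0
```

```bash
python3 - <<'E'
from m import *
a=snap('side');b=snap('top');o=bot.get_obs();print(o['position'],o['opening'],o['force'])
P=np.array(o['position'])-[0,0,.2082]
for im in(a,b):
    f=im['frame'].astype(int);m=(f[...,2]-f[...,0]>25)&(f[...,1]-f[...,0]>10)
    c=proj(im,P+[0,0,.006]).round().astype(int);k=np.zeros_like(m);k[c[1]-9:c[1]+10,c[0]-12:c[0]+13]=1
    ys,xs=np.nonzero(m&k);print('pred bottom',proj(im,P).round(1),'top',proj(im,P+[0,0,.018]).round(1),len(xs),(xs.min(),xs.max(),ys.min(),ys.max(),xs.mean(),ys.mean()) if len(xs) else '')
    print('stud pred',proj(im,[.5034,-.1955,.083]).round(1))
L=cv2.resize(a['frame'][120:175,255:315],None,fx=6,fy=6,interpolation=cv2.INTER_CUBIC)
R=cv2.resize(b['frame'][195:250,290:350],None,fx=6,fy=6,interpolation=cv2.INTER_CUBIC)
cv2.imwrite('pics/c8.png',cv2.convertScaleAbs(np.hstack([L,R]),alpha=1.6,beta=0))
E
```

```text
[ 0.50355223 -0.19558002  0.3131657 ] 0.24143505838648552 [-0.01668242  0.26633017 -1.34530406]
pred bottom [283.8 141. ] top [284.  136.1] 51 (np.int64(280), np.int64(287), np.int64(136), np.int64(143), np.float64(283.921568627451), np.float64(139.3921568627451))
stud pred [283.6 147. ]
pred bottom [321.3 221. ] top [322.3 220.9] 0 
stud pred [320.1 221.1]
```

View pics/c8.png

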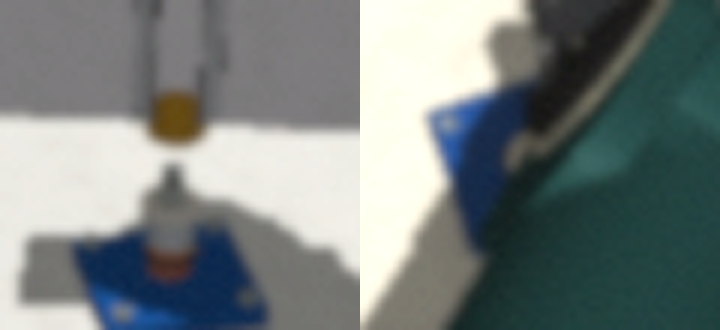

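The side view shows the bushing centred at column ~284.1 above the stud at ~283.6, matching the predicted positions. The top view is blocked. I'll lower on to the tip slowly, feeling the force.

Emit:
drive_tool(slide=[[0, 0, 0.2], [0, 0, 0.5], [0, 0, 0.7], [0, 0, 0.8], [0, 0, 0.8]], turn=[[0, 0, 0], [0, 0, 0], [0, 0, 0], [0, 0, 0], [0, 0, 0]], grip=[1, 1, 1, 1, 1])

```text
t: 22.05
position: [0.5034, -0.1957, 0.2927]
orientation: [[0.0, 1.0, -0.001], [1.0, -0.0, -0.0], [-0.0, -0.001, -1.0]]
force: [-0.5, -0.4, -0.1]
opening: 0.238
finger_force: 30.0
```

Emit:
drive_tool(slide=[[0, 0, 0.04], [0, 0, 0.08], [0, 0, 0.12], [0, 0, 0.16], [0, 0, 0.16]], turn=[[0, 0, 0], [0, 0, 0], [0, 0, 0], [0, 0, 0], [0, 0, 0]], grip=[1, 1, 1, 1, 1])

```text
t: 22.55
position: [0.5035, -0.1957, 0.2891]
orientation: [[0.0, 1.0, -0.0], [1.0, -0.0, -0.0], [-0.0, -0.0, -1.0]]
force: [0.9, -0.3, -0.5]
opening: 0.239
finger_force: 30.0
```

Bottom is now at ~81 mm; continue in small steps.

Emit:
drive_tool(slide=[[0, 0, 0.03], [0, 0, 0.06], [0, 0, 0.09], [0, 0, 0.12], [0, 0, 0.12]], turn=[[0, 0, 0], [0, 0, 0], [0, 0, 0], [0, 0, 0], [0, 0, 0]], grip=[1, 1, 1, 1, 1])

```text
t: 23.05
position: [0.5036, -0.1958, 0.2861]
orientation: [[0.0, 1.0, 0.0], [1.0, -0.0, -0.0], [-0.0, 0.0, -1.0]]
force: [0.1, -0.7, -0.1]
opening: 0.24
finger_force: 30.0
```

```bash
python3 -c "
from h import *
for i in range(4):
    snap('side');o=bot.get_obs();print(np.round(o['position'],4),np.round(o['force'],1),np.round(o['wrist_torque'],2))"
```

```text
[ 0.5036 -0.1957  0.2861] [ 1.2 -0.4 -0.1] [-0.18 -0.15 -0.05]
[ 0.5036 -0.1958  0.2862] [ 1.2  0.1 -0.7] [-0.16 -0.08  0.  ]
[ 0.5036 -0.1958  0.2862] [ 1.4  0.  -1.3] [-0.22 -0.15 -0.03]
[ 0.5036 -0.1958  0.2862] [ 0.8 -0.8 -1.2] [-0.27 -0.18 -0.06]
```

Emit:
drive_tool(slide=[[0.03, 0, 0], [0.06, 0, 0], [0.06, 0, 0], [0.06, 0, 0], [0.06, 0, 0]], turn=[[0, 0, 0], [0, 0, 0], [0, 0, 0], [0, 0, 0], [0, 0, 0]], grip=[1, 1, 1, 1, 1])

```text
t: 23.75
position: [0.5035, -0.1946, 0.2862]
orientation: [[0.0, 1.0, 0.0], [1.0, -0.0, -0.001], [-0.001, 0.0, -1.0]]
force: [1.2, -5.0, -2.7]
opening: 0.237
finger_force: 30.0
```

```bash
cat > f.py <<'E'
from h import *
F=[];Q=[]
for i in range(5):
    snap('side');o=bot.get_obs();F.append(o['force']);Q.append(o['wrist_torque'])
print(np.round(o['t'],2),np.round(o['position'],4),np.round(np.mean(F,0),2),np.round(np.mean(Q,0),3),round(float(o['opening']),3))
E
python3 f.py
```

```text
24.0 [ 0.5035 -0.1946  0.2862] [ 0.93 -5.16 -2.32] [-1.301 -0.259 -0.008] 0.243
```

Emit:
drive_tool(slide=[[-0.06, 0, 0], [-0.12, 0, 0], [-0.12, 0, 0], [-0.12, 0, 0], [-0.12, 0, 0]], turn=[[0, 0, 0], [0, 0, 0], [0, 0, 0], [0, 0, 0], [0, 0, 0]], grip=[1, 1, 1, 1, 1])

```text
t: 24.5
position: [0.5035, -0.1971, 0.2861]
orientation: [[-0.0, 1.0, -0.0], [1.0, 0.0, 0.0], [0.0, -0.0, -1.0]]
force: [0.6, 0.9, -0.3]
opening: 0.244
finger_force: 30.0
```

```bash
python3 f.py
```

```text
24.75 [ 0.5036 -0.1971  0.2861] [ 0.36  0.47 -0.58] [0.032 0.018 0.007] 0.243
```

Emit:
drive_tool(slide=[[0.06, 0.03, 0], [0.06, 0.06, 0], [0.06, 0.06, 0], [0.06, 0.06, 0], [0.06, 0.06, 0]], turn=[[0, 0, 0], [0, 0, 0], [0, 0, 0], [0, 0, 0], [0, 0, 0]], grip=[1, 1, 1, 1, 1])

```text
t: 25.25
position: [0.5051, -0.1957, 0.2862]
orientation: [[0.0, 1.0, 0.0], [1.0, -0.0, -0.0], [-0.0, 0.0, -1.0]]
force: [-0.1, 0.5, -0.7]
opening: 0.242
finger_force: 30.0
```

```bash
python3 f.py
```

```text
25.5 [ 0.505  -0.1957  0.2862] [-0.1  -0.18 -0.22] [-0.051  0.073  0.001] 0.241
```

Emit:
drive_tool(slide=[[0, -0.06, 0], [0, -0.12, 0], [0, -0.12, 0], [0, -0.12, 0], [0, -0.12, 0]], turn=[[0, 0, 0], [0, 0, 0], [0, 0, 0], [0, 0, 0], [0, 0, 0]], grip=[1, 1, 1, 1, 1])

```text
t: 26.0
position: [0.5026, -0.1957, 0.2864]
orientation: [[-0.0, 1.0, 0.002], [1.0, 0.0, -0.001], [-0.001, 0.002, -1.0]]
force: [6.7, -1.7, -2.9]
opening: 0.24
finger_force: 30.0
```

```bash
python3 f.py
```

```text
26.25 [ 0.5026 -0.1957  0.2864] [ 6.69 -0.76 -3.4 ] [-0.257 -1.565  0.036] 0.245
```

Emit:
drive_tool(slide=[[-0.04, 0.1, 0], [-0.04, 0.1, 0], [-0.04, 0.1, 0], [-0.04, 0.1, 0], [-0.04, 0.1, 0]], turn=[[0, 0, 0], [0, 0, 0], [0, 0, 0], [0, 0, 0], [0, 0, 0]], grip=[1, 1, 1, 1, 1])

```text
t: 26.75
position: [0.5045, -0.1967, 0.2861]
orientation: [[0.0, 1.0, -0.0], [1.0, -0.0, -0.0], [-0.0, -0.0, -1.0]]
force: [0.6, 0.3, -0.6]
opening: 0.24
finger_force: 30.0
```

Emit:
drive_tool(slide=[[0, 0, 0.04], [0, 0, 0.08], [0, 0, 0.12], [0, 0, 0.16], [0, 0, 0.2]], turn=[[0, 0, 0], [0, 0, 0], [0, 0, 0], [0, 0, 0], [0, 0, 0]], grip=[1, 1, 1, 1, 1])

```text
t: 27.25
position: [0.5046, -0.1967, 0.2811]
orientation: [[0.0, 1.0, -0.0], [1.0, -0.0, -0.0], [-0.0, -0.0, -1.0]]
force: [-1.1, -0.2, -0.0]
opening: 0.241
finger_force: 30.0
```

Emit:
drive_tool(slide=[[0, 0, 0.04], [0, 0, 0.08], [0, 0, 0.12], [0, 0, 0.16], [0, 0, 0.2]], turn=[[0, 0, 0], [0, 0, 0], [0, 0, 0], [0, 0, 0], [0, 0, 0]], grip=[1, 1, 1, 1, 1])

```text
t: 27.75
position: [0.5046, -0.1968, 0.2762]
orientation: [[0.0, 1.0, 0.0], [1.0, -0.0, -0.0], [-0.0, 0.0, -1.0]]
force: [-0.1, 0.5, 2.4]
opening: 0.241
finger_force: 30.0
```

```bash
python3 f.py
```

```text
28.0 [ 0.5046 -0.1967  0.2761] [ 0.89  0.1  -1.47] [-0.056 -0.249  0.007] 0.242
```

Emit:
drive_tool(slide=[[0, 0, 0.06], [0, 0, 0.12], [0, 0, 0.18], [0, 0, 0.24], [0, 0, 0.3]], turn=[[0, 0, 0], [0, 0, 0], [0, 0, 0], [0, 0, 0], [0, 0, 0]], grip=[1, 1, 1, 1, 1])

```text
t: 28.5
position: [0.5046, -0.1968, 0.2687]
orientation: [[0.0, 1.0, 0.0], [1.0, -0.0, -0.0], [-0.0, 0.0, -1.0]]
force: [-0.3, 1.2, 7.9]
opening: 0.239
finger_force: 30.0
```

Emit:
drive_tool(slide=[[0, 0, 0.01], [0, 0, 0.02], [0, 0, 0.03], [0, 0, 0.035], [0, 0, 0.04]], turn=[[0, 0, 0], [0, 0, 0], [0, 0, 0], [0, 0, 0], [0, 0, 0]], grip=[1, 1, 1, 1, 1])

```text
t: 29.0
position: [0.5046, -0.1968, 0.2678]
orientation: [[0.0, 1.0, 0.0], [1.0, -0.0, -0.0], [-0.0, 0.0, -1.0]]
force: [0.4, 0.1, 6.6]
opening: 0.242
finger_force: 30.0
```

Emit:
drive_tool(slide=[[0, 0, 0.01], [0, 0, 0.02], [0, 0, 0.03], [0, 0, 0.04], [0, 0, 0.04]], turn=[[0, 0, 0], [0, 0, 0], [0, 0, 0], [0, 0, 0], [0, 0, 0]], grip=[1, 1, 1, 1, 1])

```text
t: 29.5
position: [0.5046, -0.1968, 0.2668]
orientation: [[0.0, 1.0, 0.0], [1.0, -0.0, -0.0], [-0.0, 0.0, -1.0]]
force: [0.6, 0.3, 7.0]
opening: 0.239
finger_force: 30.0
```

Emit:
drive_tool(slide=[[0, 0, 0.01], [0, 0, 0.02], [0, 0, 0.03], [0, 0, 0.04], [0, 0, 0.04]], turn=[[0, 0, 0], [0, 0, 0], [0, 0, 0], [0, 0, 0], [0, 0, 0]], grip=[1, 1, 1, 1, 1])

```text
t: 30.0
position: [0.5046, -0.1968, 0.2658]
orientation: [[0.0, 1.0, 0.0], [1.0, -0.0, -0.0], [-0.0, 0.0, -1.0]]
force: [0.0, 0.2, 7.0]
opening: 0.243
finger_force: 30.0
```

Emit:
drive_tool(slide=[[0, 0, 0.01], [0, 0, 0.02], [0, 0, 0.03], [0, 0, 0.04], [0, 0, 0.04]], turn=[[0, 0, 0], [0, 0, 0], [0, 0, 0], [0, 0, 0], [0, 0, 0]], grip=[1, 1, 1, 1, 1])

```text
t: 30.5
position: [0.5046, -0.1968, 0.2648]
orientation: [[0.0, 1.0, 0.0], [1.0, -0.0, -0.0], [-0.0, 0.0, -1.0]]
force: [-0.2, 1.4, 7.4]
opening: 0.243
finger_force: 30.0
```

Emit:
drive_tool(slide=[[0, 0, 0.01], [0, 0, 0.02], [0, 0, 0.03], [0, 0, 0.04], [0, 0, 0.04]], turn=[[0, 0, 0], [0, 0, 0], [0, 0, 0], [0, 0, 0], [0, 0, 0]], grip=[1, 1, 1, 1, 1])

```text
t: 31.0
position: [0.5046, -0.1968, 0.2638]
orientation: [[0.0, 1.0, 0.0], [1.0, -0.0, -0.0], [-0.0, 0.0, -1.0]]
force: [-0.5, 0.4, 6.9]
opening: 0.243
finger_force: 30.0
```

Emit:
drive_tool(slide=[[0, 0, 0.01], [0, 0, 0.02], [0, 0, 0.03], [0, 0, 0.04], [0, 0, 0.04]], turn=[[0, 0, 0], [0, 0, 0], [0, 0, 0], [0, 0, 0], [0, 0, 0]], grip=[1, 1, 1, 1, 1])

```text
t: 31.5
position: [0.5047, -0.197, 0.2633]
orientation: [[0.0, 1.0, 0.001], [1.0, -0.0, 0.0], [0.0, 0.001, -1.0]]
force: [-4.3, 3.6, 19.2]
opening: 0.239
finger_force: 30.0
```

```bash
python3 f.py
```

```text
31.75 [ 0.5047 -0.1969  0.2633] [-3.68  2.04 18.66] [ 0.527  1.01  -0.01 ] 0.242
```

Emit:
drive_tool(slide=[[0.006, -0.012, 0], [0.006, -0.012, 0], [0.006, -0.012, 0.004], [0.006, -0.012, 0.004], [0.006, -0.012, 0.004]], turn=[[0, 0, 0], [0, 0, 0], [0, 0, 0], [0, 0, 0], [0, 0, 0]], grip=[1, 1, 1, 1, 1])

```text
t: 32.25
position: [0.5045, -0.1968, 0.2633]
orientation: [[0.0, 1.0, 0.001], [1.0, -0.0, -0.0], [-0.0, 0.001, -1.0]]
force: [-3.7, 2.1, 18.3]
opening: 0.238
finger_force: 30.0
```

```bash
python3 f.py
```

```text
32.5 [ 0.5045 -0.1968  0.2633] [-2.47  1.6  19.2 ] [0.396 0.641 0.008] 0.241
```

Emit:
drive_tool(slide=[[0, 0, 0], [0, 0, 0], [0, 0, 0], [0, 0, 0], [0, 0, 0]], turn=[[0, 0, 0], [0, 0, 0], [0, 0, 0], [0, 0, 0], [0, 0, 0]], grip=[0.3, 0.1, -0.2, -0.2, -0.2])

```text
t: 33.0
position: [0.5042, -0.1966, 0.2624]
orientation: [[0.0, 1.0, -0.0], [1.0, -0.0, -0.0], [-0.0, -0.0, -1.0]]
force: [0.0, -0.0, 0.8]
opening: 0.59
finger_force: 0.0
```

Emit:
drive_tool(slide=[[0, 0, -0.3], [0, 0, -1], [0, 0, -2], [0, 0, -3.2], [1, -1, -3.6]], turn=[[0, 0, 0], [0, 0, 0], [0, 0, 0], [0, 0, 0], [0, 0, 0]], grip=[-0.2, -0.2, -0.2, -0.2, -0.2])

```text
t: 33.5
position: [0.4805, -0.1735, 0.3555]
orientation: [[0.002, 1.0, 0.004], [1.0, -0.002, -0.003], [-0.003, 0.004, -1.0]]
force: [-0.8, 1.1, 0.6]
opening: 0.602
finger_force: 0.0
```

Emit:
drive_tool(slide=[[1.5, -1, 0], [3, -2, 0], [4.5, -2.6, 0], [6, -2.8, 0], [6, -2.8, 0]], turn=[[0, 0, 0], [0, 0, 0], [0, 0, 0], [0, 0, 0], [0, 0, 0]], grip=[-0.2, -0.2, -0.2, -0.2, -0.2])

```text
t: 34.0
position: [0.4086, -0.0179, 0.353]
orientation: [[-0.005, 1.0, 0.0], [1.0, 0.005, 0.002], [0.002, 0.0, -1.0]]
force: [0.4, -0.1, -1.0]
opening: 0.599
finger_force: 0.0
```

```bash
python3 - <<'E'
from m import *
a=snap('side');b=snap('top')
L=cv2.resize(a['frame'][135:185,255:310],None,fx=8,fy=8,interpolation=cv2.INTER_CUBIC)
R=cv2.resize(b['frame'][200:245,295:340],None,fx=7,fy=7,interpolation=cv2.INTER_CUBIC)
W=np.zeros((400,760,3),np.uint8);W[:,:440]=L;W[:315,441:441+315]=R
cv2.imwrite('pics/c9.png',cv2.convertScaleAbs(W,alpha=1.4))
for z in (.0295,.0495,.0555,.0735,.083):print(z,((proj(a,[.5045,-.1965,z])-[255,135]+.5)*8).round())
E
```

```text
0.0295 [226. 209.]
0.0495 [227. 168.]
0.0555 [228. 156.]
0.0735 [229. 118.]
0.083 [230.  98.]
```

View pics/c9.png

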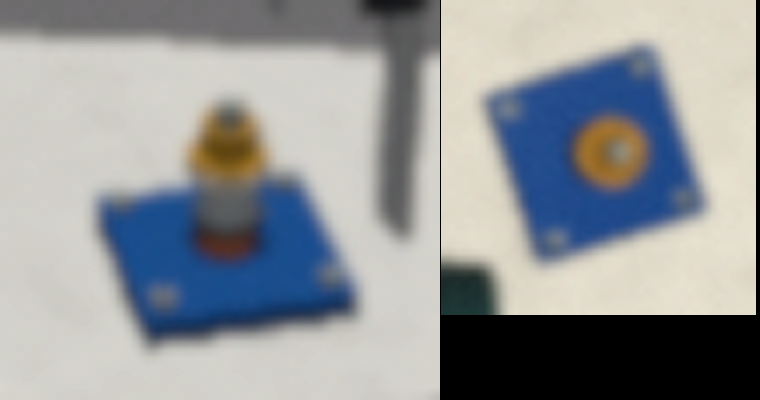

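The stack stands on the stud: bushing at crop rows 100–175, grey below, and a brownish foot at 232–258. I'll check the foot and the washer numerically.

```bash
python3 - <<'E'
from m import *
a=snap('side')['frame'];s=cv2.imread('pics/s0.png');q=cv2.imread('pics/s4.png')
for n,f in(('start',s),('spacer on',q),('now',a)):
    print(n);
    for r in range(146,172): print(r,*['%3d,%3d,%3d'%tuple(int(v) for v in f[r,c]) for c in (279,281,283,285,287)])
E
```

```text
start
146 140,144,146 138,142,143 132,137,138 134,139,140 139,144,144
147 140,145,146 133,137,137 115,118,117 123,128,128 140,144,145
148 140,145,146 125,129,130  88, 91, 90 110,114,114 139,143,144
149 140,144,146 118,122,123  67, 69, 68  99,101,101 138,142,142
150 139,143,145 112,116,116  57, 58, 57  92, 94, 95 137,142,143
151 139,143,145 104,107,107  56, 58, 56  91, 94, 94 137,141,142
152 137,141,143  97,100,100  59, 60, 59  92, 95, 95 136,141,142
153 137,141,143  95, 98, 97  59, 60, 59  93, 95, 95 136,141,141
154 137,142,143  94, 98, 97  59, 61, 60  93, 96, 97 137,141,141
155 137,141,142  96, 99,100  59, 62, 60  96, 98, 98 136,139,140
156 134,138,139  97,100,100  63, 64, 62  99, 96, 94 130,127,125
157 126,124,124  89, 91, 93  61, 63, 61  91, 81, 77 114, 95, 86
158 106, 93, 93  72, 73, 85  60, 60, 61  73, 64, 71  98, 65, 54
159  85, 63, 71  54, 62, 86  57, 60, 65  55, 58, 82  88, 56, 58
160  73, 53, 65  45, 58, 92  52, 60, 81  44, 56, 92  80, 55, 63
161  67, 47, 54  37, 54, 93  42, 58, 94  36, 52, 91  69, 53, 59
162  64, 43, 39  30, 44, 75  32, 48, 82  31, 41, 72  66, 46, 43
163  6
[... 3211 characters left out ...]
  75, 53, 40  64, 62, 60  67, 66, 64  65, 63, 61  72, 54, 45
162  67, 46, 34  59, 57, 55  64, 62, 61  60, 58, 56  69, 48, 37
163  58, 37, 27  46, 44, 45  52, 50, 50  48, 46, 48  67, 41, 28
164  53, 33, 31  32, 34, 46  36, 38, 47  32, 34, 46  62, 36, 25
165  58, 37, 35  26, 32, 55  24, 34, 57  29, 31, 52  62, 36, 25
166  73, 41, 29  42, 35, 52  31, 33, 57  44, 34, 49  74, 41, 21
167  90, 49, 22  70, 43, 37  61, 40, 43  71, 42, 35  91, 50, 19
168  98, 53, 19  91, 50, 23  89, 50, 26  92, 51, 22  99, 54, 18
169  99, 54, 18  99, 54, 18 100, 55, 19 101, 55, 19 101, 55, 18
170 100, 54, 18 100, 55, 19 101, 55, 18 101, 55, 18 100, 55, 18
171 100, 55, 19 101, 56, 19 100, 55, 18 100, 56, 18 100, 55, 18
```

```bash
python3 - <<'E'
from m import *
a=snap('side');t=np.linspace(0,6.283,73)
def fr(r,z):
    return max(proj(a,[.5045+r*np.cos(k),-.1965+r*np.sin(k),z])[1] for k in t).round(1)
for r,z in((.014,.014),(.014,.0195),(.014,.0295),(.014,.0335),(.012,.014),(.012,.0195),(.012,.0295),(.012,.036),(.013,.036),(.013,.0295),(.017,.0495),(.017,.0555),(.017,.0595)):print(r,z,fr(r,z))
f=a['frame']
for r in range(158,170):print(r,' '.join('%d/%d'%(f[r,c,2],f[r,c,0]) for c in range(274,293)))
s=cv2.imread('pics/s0.png');print()
for r in range(158,170):print(r,' '.join('%d/%d'%(s[r,c,2],s[r,c,0]) for c in range(274,293)))
E
```

```text
0.014 0.014 167.1
0.014 0.0195 165.7
0.014 0.0295 163.2
0.014 0.0335 162.1
0.012 0.014 166.7
0.012 0.0195 165.3
0.012 0.0295 162.8
0.012 0.036 161.2
0.013 0.036 161.3
0.013 0.0295 163.0
0.017 0.0495 158.6
0.017 0.0555 157.0
0.017 0.0595 156.0
158 113/125 104/123 99/123 95/120 83/111 71/94 73/78 79/71 78/67 77/64 78/67 78/69 73/75 58/82 46/91 47/90 51/85 55/89 75/107
159 70/110 60/108 56/108 53/107 47/100 50/87 59/72 66/68 68/67 69/69 68/68 67/69 59/72 45/83 30/93 27/96 29/94 32/96 51/105
160 31/102 28/102 27/102 25/100 30/93 43/80 55/68 62/66 64/67 65/68 65/68 63/68 57/69 44/79 30/93 22/99 22/101 22/101 33/103
161 18/101 20/101 20/100 21/99 26/91 40/75 53/64 60/65 62/67 63/68 64/67 60/64 56/65 45/72 33/89 23/99 20/102 19/102 25/102
162 17/101 16/100 19/101 19/99 23/88 34/67 46/56 55/59 59/64 60/63 60/63 56/60 49/58 37/68 28/89 22/99 19/101 18/101 21/102
163 18/100 18/101 18/100 18/97 18/83 28/59 39/44 47/46 49/50 52/53 49/49 47/48 40/49 28/67 20/89 19/99 19/101 19/101 18/101
164 17/101 18/101 18/99 16/94 21/78 31/53 43/34 46/31 47/34 49/37 47/33 46/33 38/40 24/62 17/85 19/97 17/100 1
[... 1374 characters left out ...]
97 17/97 17/96 16/94 19/85 26/62 38/38 45/29 47/27 47/27 46/27 44/29 35/44 24/68 17/87 17/95 17/96 18/97 17/97
165 17/97 17/96 17/96 17/95 18/87 24/69 34/48 43/34 47/31 48/29 47/29 43/36 32/49 20/72 15/88 16/95 17/97 17/97 17/97
166 17/97 18/97 17/96 15/95 18/92 19/82 25/68 32/56 36/46 38/40 37/43 31/52 24/68 18/84 17/93 20/97 17/97 19/97 17/97
167 20/96 19/96 16/96 16/96 17/95 19/92 20/87 18/79 21/70 22/65 21/65 19/73 17/84 17/92 15/95 19/97 18/97 17/97 17/97
168 18/96 18/96 17/96 17/96 19/96 17/95 17/95 17/92 15/88 17/87 16/87 16/90 19/94 16/96 18/96 19/97 16/97 18/97 16/96
169 22/97 24/96 21/95 20/96 16/95 18/96 17/96 15/96 18/97 18/96 17/96 19/97 17/97 18/97 16/97 17/97 16/97 18/98 18/97
```

The spacer's foot edge sits at row ~163.3, against a predicted 163.0 for the stop felt at z ≈ 29 mm. That means the stack is down without gaps, and nothing touches the robot, so I'm handing in.

```bash
python3 -c "
from bench import bot
print(bot.close_job())"
```

```text
the job is handed in; nothing more can be done
None
```

The spacer, washer and bushing are threaded on the stud in that order and rode down to a hard stop felt with the spacer's foot about 29 mm above the bench. I bedded the stack there with about 19 N in all, roughly 15 N on the washer after about 4 N of bushing drag, then released it with no gaps visible and handed in at about 34 s; the robot was clear and no bystander was approached, but I did not re-check their positions and the hand-in returned no verdict.

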